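# Show a printer feed roller to the inspection camera

## Robot

A 6-joint arm with a two-finger parallel gripper is mounted at the origin on the work surface. World frame = base frame: x ahead of the robot, y to its left, z up, the work surface at z = 0. Lengths are in m, angles in rad, forces in N, time in s.
With the tool pointing down it reaches from about 0.3 to 0.775 m from the base axis. Payload 14.6 kg.
Tool frame: the origin (TCP) lies on the centre line of the jaws, within the pads' length; the fingertips stand 19 mm ahead of it and the grasp point (between the pads) is the TCP; y points along the fingers, x is the direction in which the jaws open and shut, and the axes are right-handed (so a half turn about y gives the same grasp; the last joint's range is limited). The gripper opens to 94 mm and grips with 3 to 60 N. Pads are 16 mm wide; open, the fingers measure 119 mm over their backs; the gripper's body (75 mm by 177 mm) begins 78 mm behind the grasp point.
Start: joints at [-1.344, 0.3, 1.521, -0, 1.321, -0.067], TCP at [0.159, -0.526, 0.224] pointing down, gripper open.
Joint ranges: [-3.03, 3.03], [-0.79, 2.21], [0.23, 2.52], [-1.04, 4.18], [0, 3.07], [-2.55, 2.55]. Speed limits (rad/s): [2.22, 2.22, 2.57, 3.14, 3.14, 3.14].

## Interface

Orientations are given as [roll, pitch, yaw] about the fixed x, y, z axes, in that order (R = Rz(yaw) Ry(pitch) Rx(roll)).
In Python, from station import ctrl, optics gives the robot as it stands.
- The arm moves only by the tool jog_arm, never from a script. Its argument "targets" is a list of rows, each a list of 3 entries, a list of its own where there are three numbers: the finger opening in cm, from 0 to 9.4, then the shift along the tool's x, y, z in cm, then the turn about the tool's y in rad. A call has 1 to 10 rows; each row is the pose to reach, as a shift and turn from the pose commanded when the call began, along the tool's axes at that moment; what a row does not reach only later rows make up. A row lasts 1/10 s, in which the tool goes at most 50 mm and 8.59 degrees, less where a joint would pass 70% of its speed; a pose out of reach is approached as far as the arm can. A call with a gripper value outside its range is refused whole. The fingers move at their own pace and stop on an object; "grip_force" is the grip in N (left out, the last holds). Time passes only in rows, so rows that repeat a pose let the fingers close. It gives the time, the measured TCP pose, the force and the opening at its end, in the units of the state.
- ctrl.get_obs(): the state, without advancing time (a new reading comes with each control period).
- optics.camera(name): name is "scene" or "top" or "wrist"; returns a dict with "img" (384x512x3 uint8, red, green, blue), "range_z" (384x512 float32, m along the optical axis (not along the pixel's ray), 0 where there is no reading), "camera_matrix" (3x3 intrinsics, pixels), "world_to_cam" (4x4, takes a point from world to camera coordinates); the wrist camera has in their place "mount" (4x4, takes a point from camera to tool coordinates, whose origin is the TCP and whose axes are the tool frame's). Camera axes: x right, y up, looking along -z (the intrinsics and any distortion apply to the point x, -y, -z); pixel columns grow to the right and rows downward; lengths in m; the calibration is good to about 2 mm. The wrist camera is an equidistant fisheye: a pixel r from the principal point sees the ray r / f radians off the axis. A picture is of the moment at which its call begins: read the wrist's pose just before it.
- ctrl.hand_in(): hands the job in, once; it reports no verdict.
The state is a dict: "time_s": time; "qpos": joint angles; "joint_vel": joint speeds; "tau": joint torques, N m; "ee_pos": TCP position; "eef_rot": TCP orientation; "force": force on the tool from outside, world axes, zero at the start; "moment": the same for the moment, N m; "grip_width": finger opening in m.
Only numpy, scipy, OpenCV 4.12 (cv2) and the standard library are available. Lean on these libraries where they do the work, as an engineer would, in place of code of your own. Each camera call takes 0.05 s, during which the arm holds its last target. There are 200 camera calls.

## Task

Lift the black guard off the roller cradle by its green rib and set it down gently, flat in the blue tray. Then take the feed roller out of the cradle and hold it level in the air 12 cm above the inspection camera's glass, its rubber centred over the lens, lying along the camera's long side with the white gear over the yellow-striped end. Finish while still holding it there, motionless, and leave the multimeter, pliers and screwdriver where they are.

Things in the scene. Friction and masses are not known exactly. Their poses are not given: they have to be found in the camera images.
- cradle: Grey plastic roller cradle fixed to the bench. Base 70 (x) x 150 (y) x 8 mm; two cheeks, 44 (x) x 8 mm, at y = +50 and -50 mm, tops 64 mm above the bench, each with an open-topped notch 10 mm wide in which the roller's shaft lies along y, its axis 45 mm above the bench. Between the cheeks, room beside the rubber is free. Origin: centre of the underside; z up.
- roller: Loose feed roller, 0.09 kg: steel shaft 8 mm thick, 136 mm long; dark rubber sleeve 28 mm in diameter, 60 mm long at its middle; white gear 26 mm in diameter at the +y end. Origin: centre of the rubber, on the axis; y along the axis to the gear, x and z may be rolled. It lies along the cradle's y, gear at the cradle's +y end, and lifts straight up out of the notches.
- roller_gear (a point): Centre of the white gear on the roller's axis, 62 mm from the roller's origin.
- guard: Loose black guard, 0.07 kg, lying across the cheeks over the roller: plate 56 (x) x 118 (y) x 4 mm, lips 10 mm down along both long edges (outside the cheeks, 2 mm play), and a green rib on top to grip, 10 thick (x), 56 long (y), 30 mm high. Origin: centre of the plate's underside; z up. In the tray it stands on its lips, origin 14 mm above the tray's origin.
- guard_rib (a point): Middle of the top edge of the green rib, 34 mm above the guard's origin.
- tray: Blue open tray fixed to the bench, 130 (x) x 180 (y) x 22 mm high, walls and floor 4 mm. Origin: centre of the underside; z up.
- camera: Inspection camera fixed to the bench and looking straight up: white box 80 (x) x 120 (y) x 46 mm with a black top, white ring light and round glass in the middle of the top; a yellow stripe across the top at its +y end. Origin: centre of the underside; y along the long side towards the yellow stripe.
- camera_lens (a point): Centre of the camera's glass, on its top, 50.5 mm above the bench.
- camera_focus (a point): The point 120 mm straight above the glass, where the centre of the roller belongs. Nothing is there to be seen.
- multimeter: Bystander: orange multimeter lying on its back, 80 x 155 x 40 mm. Origin: centre of the underside.
- pliers: Bystander: pliers with red handles lying flat, about 62 x 175 x 14 mm. Origin: on the bench under the middle.
- screwdriver: Bystander: screwdriver with a yellow handle lying on the bench. Origin: on the bench, near its middle.

How it is judged:
By the outcome, as a careful person would: the job done as asked, in the order asked, and still so for the second after the job is handed in, while the arm keeps its last pose, push and grip.
It also fails if it takes over 64 s, if anything falls off the work surface, if the arm or the gripper's body presses on something with over 40 N, if the wrist force passes 120 N, or if a joint passes its speed limit or range.

## Working session

There is one attempt and no reset: what is moved stays moved. The work goes in short steps, Python scripts to look and compute and a tool call to move; the robot and the scene stay as the last step left them, time stands still between calls to the robot, and variables do not carry over. Pictures are saved under pics/ and viewed, about 8 in all and at most 12, crops included, and the job is handed in when it is done.

Besides the shell and the picture viewer there is one more tool, called after "Emit:" as name([rows], argument=value, ...), one row to a line, values as JSON. jog_arm: Moves the arm, as the interface text tells. Its arguments: {"type":"object","properties":{"targets":{"type":"array","items":{"type":"array"}},"grip_force":{"type":"number"}},"required":["targets"]}

```bash
ls; mkdir -p pics
cat > h.py <<'E'
import numpy as np, cv2
from station import ctrl, optics
from scipy.spatial.transform import Rotation as R
def cloud(c):
    K=np.array(c["camera_matrix"]);z=c["range_z"];v,u=np.mgrid[:384,:512]
    P=np.stack([(u-K[0,2])/K[0,0]*z,-(v-K[1,2])/K[1,1]*z,-z,np.ones_like(z)],-1)
    return (P@np.linalg.inv(c["world_to_cam"]).T)[...,:3]
def save(n,c): cv2.imwrite(f"pics/{n}.png",c["img"][...,::-1])
E
python3 - <<'E'
from h import *
o=ctrl.get_obs();print({k:np.round(v,3) for k,v in o.items()})
for n in("top","scene"):
    c=optics.camera(n);save(n,c);np.savez(n,**c);print(n,c.keys(),np.round(c["camera_matrix"],1),np.round(c["world_to_cam"],3))
a=np.hstack([cv2.imread(f"pics/{n}.png") for n in("top","scene")]);cv2.imwrite("pics/both.png",cv2.resize(a,(800,300)))
E
```

```text
pics
{'time_s': np.float64(0.0), 'qpos': array([-1.344,  0.3  ,  1.522, -0.   ,  1.321, -0.067]), 'joint_vel': array([-0.002, -0.002, -0.002, -0.   ,  0.   , -0.001]), 'tau': array([-0.0000e+00, -5.3181e+01, -3.5274e+01,  7.1000e-02,  2.4000e-02,
       -0.0000e+00]), 'ee_pos': array([ 0.159, -0.526,  0.224]), 'eef_rot': array([-1.571e+00,  1.000e-03, -1.277e+00]), 'force': array([-0.253,  0.005,  0.086]), 'moment': array([ 0.004, -0.033, -0.035]), 'grip_width': np.float64(0.094)}
top dict_keys(['img', 'range_z', 'camera_matrix', 'world_to_cam']) [[361.7   0.  254.1]
 [  0.  361.7 190. ]
 [  0.    0.    1. ]] [[-0.148 -0.989  0.004  0.095]
 [ 0.963 -0.143  0.227 -0.606]
 [-0.223  0.038  0.974 -0.835]
 [ 0.     0.     0.     1.   ]]
scene dict_keys(['img', 'range_z', 'camera_matrix', 'world_to_cam']) [[410.3   0.  259.2]
 [  0.  410.3 194.1]
 [  0.    0.    1. ]] [[-0.017  1.    -0.005 -0.016]
 [-0.518 -0.005  0.856  0.195]
 [ 0.855  0.017  0.518 -1.542]
 [ 0.     0.     0.     1.   ]]
```

View pics/top.png

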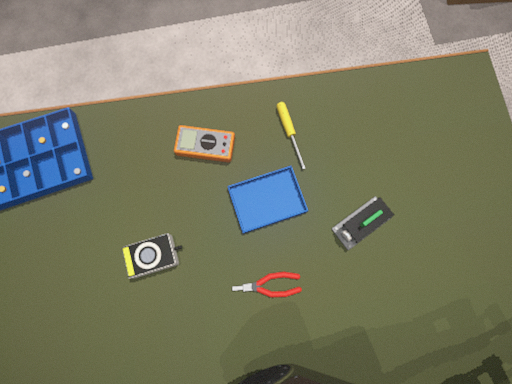

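View pics/scene.png

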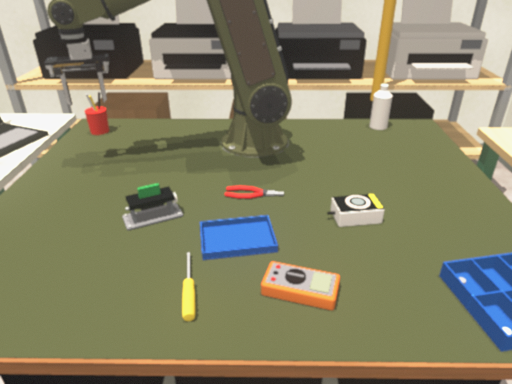

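Top view: guard with green rib at (373,218), white gear at its lower-left end (347,237), tray centre (267,200), and camera lens (148,256) with the yellow stripe to its left (129,262). The pliers, screwdriver and multimeter are clear of the path between them.

Run:
```python
from h import *
def axis(Q,nm):
    m=Q.mean(0);r=cv2.minAreaRect((Q[:,:2]*1000).astype(np.float32))
    b=cv2.boxPoints(r);e=[b[1]-b[0],b[2]-b[1]];L=max(e,key=np.linalg.norm)
    print(nm,len(Q),"mean",np.round(m,4),"rect c",np.round(r[0],1),"size",np.round(r[1],1),"yaw long",round(np.arctan2(L[1],L[0]),3),"z95",np.percentile(Q[:,2],[5,50,95]).round(4))
for n in("top","scene"):
    c=np.load(n+".npz");P=cloud(c);hsv=cv2.cvtColor(c["img"],cv2.COLOR_RGB2HSV);H,S,V=hsv[...,0].astype(int),hsv[...,1].astype(int),hsv[...,2].astype(int)
    x,y,z=P[...,0],P[...,1],P[...,2];ok=(c["range_z"]>0)&(x>0.1)&(x<.8)
    print(n,"bench z",np.median(z[ok&(abs(z)<.02)]).round(4))
    g=ok&(H>50)&(H<80)&(S>120)&(V>80)&(z>.05);axis(P[g],"rib")
    gm=P[g].mean(0);d=np.hypot(x-gm[0],y-gm[1])
    axis(P[ok&(d<.1)&(z>.06)&(z<.076)],"plate")
    axis(P[ok&(d<.11)&(z>.004)&(z<.2)],"cradle all")
    axis(P[ok&(d<.11)&(z>.03)&(z<.06)&(V>190)&(S<50)],"gear")
    bl=ok&(H>100)&(H<125)&(S>150)&(y<.2);
    lab=cv2.connectedComponentsWithStats(bl.astype(np.uint8));k=1+np.argmax(lab[2][1:,4]);
    axis(P[lab[1]==k],"tray");axis(P[(lab[1]==k)&(z>.018)],"tray rim")
    ye=ok&(H>22)&(H<35)&(S>120)&(V>120)&(z>.04)&(z<.06);axis(P[ye],"stripe")
    s=P[ye].mean(0);dd=np.hypot(x-s[0],y-s[1]);axis(P[ok&(dd<.15)&(z>.04)&(z<.065)],"cam top")
```

```text
top bench z -0.0008
rib 84 mean [ 0.4999 -0.2643  0.0914] rect c [ 501.7 -268.3] size [ 9.4 67.5] yaw long -1.095 z95 [0.0677 0.0961 0.099 ]
plate 968 mean [ 0.4975 -0.262   0.0672] rect c [ 498.1 -263.5] size [ 56. 119.] yaw long -1.1 z95 [0.0644 0.0672 0.0698]
cradle all 1562 mean [ 0.4948 -0.2514  0.0534] rect c [ 508.2 -262. ] size [175.4 159.1] yaw long 0.138 z95 [0.0058 0.0664 0.0955]
gear 25 mean [ 0.4707 -0.2055  0.0549] rect c [ 470.7 -205.5] size [21.6  6.8] yaw long 0.493 z95 [0.0491 0.0554 0.0581]
tray 2476 mean [ 0.6013 -0.0242  0.0055] rect c [600.1 -26.6] size [135.7 179.1] yaw long -1.398 z95 [0.0002 0.0034 0.0211]
tray rim 292 mean [ 0.5961 -0.0189  0.021 ] rect c [597.  -27.5] size [129.7 178.3] yaw long -1.395 z95 [0.0185 0.0208 0.0235]
stripe 185 mean [0.4871 0.3352 0.047 ] rect c [487.5 336. ] size [70.8 17.2] yaw long 0.165 z95 [0.0444 0.0468 0.0498]
cam top 1590 mean [0.4924 0.2851 0.0469] rect c [493.4 285.9] size [ 80.1 120.3] yaw long -1.419 z95 [0.0429 0.0469 0.0508]
scene bench z 0.0002
rib 202 mean [ 0.5049 -0.2639  0.0875] rect c [ 503.1 -264.4] size [12
[... 221 characters left out ...]
04] rect c [ 502.5 -264.3] size [ 72.3 149.5] yaw long -1.103 z95 [0.0063 0.0416 0.0907]
gear 14 mean [ 0.4832 -0.2198  0.0543] rect c [ 505.4 -259.1] size [ 15.7 133.2] yaw long -1.06 z95 [0.0488 0.0555 0.0587]
tray 2548 mean [ 0.5949 -0.0295  0.008 ] rect c [599.6 -28.5] size [134.4 177.6] yaw long -1.39 z95 [0.0025 0.005  0.0216]
tray rim 335 mean [ 0.6128 -0.0287  0.021 ] rect c [600.3 -28.5] size [133.3 177.4] yaw long -1.387 z95 [0.0185 0.021  0.0236]
stripe 97 mean [0.4868 0.3337 0.0478] rect c [485.5 334.3] size [74.3 18.9] yaw long 0.134 z95 [0.0461 0.0477 0.0495]
cam top 807 mean [0.5035 0.2842 0.0475] rect c [497. 287.] size [ 82.3 122.5] yaw long -1.415 z95 [0.0422 0.0476 0.0512]
```

Emit:
jog_arm([
  [6,[-1,0,2],-0.1],
  [6,[-2.5,0,6],-0.25],
  [6,[-4.5,0,11],-0.4],
  [6,[-6.5,0,16],-0.55],
  [6,[-8.5,0,21],-0.7],
  [6,[-10.5,0,26],-0.85],
  [6,[-12.5,0,31],-1.0],
  [6,[-14,0,36],-1.15],
  [6,[-15,0,39],-1.3],
  [6,[-15.2,0,40.2],-1.4],
])

```text
time_s: 1.1
ee_pos: [0.5026, -0.2615, 0.2239]
eef_rot: [-1.57, 0.0, 0.132]
force: [-0.9, -0.1, -0.5]
grip_width: 0.0602
```

Emit:
jog_arm([
  [6,[0,0,0],-0.12],
  [6,[0,0,0],-0.24],
  [6,[0,0,0],-0.32],
  [6,[0,0,0],-0.347],
  [6,[0,0,0],-0.347],
  [6,[0,0,0],-0.347],
])

```text
time_s: 1.7
ee_pos: [0.4999, -0.2645, 0.2243]
eef_rot: [-1.571, 0.0, 0.468]
force: [-0.1, 0.6, 0.6]
grip_width: 0.0602
```

```bash
cat >> h.py <<'E'
def go(x,y,z,yaw):
    "shift (cm, tool axes) and turn to a pointing-down pose"
    o=ctrl.get_obs();M=R.from_euler("xyz",o["eef_rot"]);d=M.inv().apply(np.array([x,y,z])-o["ee_pos"])*100
    t=o["eef_rot"][2]-yaw
    print("t",round(float(o["time_s"]),2),"pos",np.round(o["ee_pos"],4),"rot",np.round(o["eef_rot"],3),"w",round(float(o["grip_width"]),4),"F",np.round(o["force"],1),"-> shift",np.round(d,2),"turn",round(float(t),3))
def wcloud():
    "wrist image, world points"
    o=ctrl.get_obs();c=optics.camera("wrist");K=np.array(c["camera_matrix"]);z=c["range_z"];v,u=np.mgrid[:384,:512]
    a=(u-K[0,2])/K[0,0];b=(v-K[1,2])/K[1,1];r=np.hypot(a,b)+1e-9;k=np.tan(np.minimum(r,1.5))/r
    P=np.stack([a*k*z,-b*k*z,-z,np.ones_like(z)],-1)@np.array(c["mount"]).T
    return c,P[...,:3]@R.from_euler("xyz",o["eef_rot"]).as_matrix().T+o["ee_pos"]
def axis(Q,nm):
    r=cv2.minAreaRect((Q[:,:2]*1000).astype(np.float32));b=cv2.boxPoints(r);L=max([b[1]-b[0],b[2]-b[1]],key=np.linalg.norm)
    print(nm,len(Q),"mean",np.round(Q.mean(0)*1000,1),"rect c",np.round(r[0],1),"size",np.round(r[1],1),"long",round(np.arctan2(L[1],L[0])%np.pi,3),"z",np.percentile(Q[:,2],[5,50,95]).round(4))
def hsv(c):
    return [a.astype(int) for a in cv2.split(cv2.cvtColor(c["img"],cv2.COLOR_RGB2HSV))]
E
python3 - <<'E'
from h import *
go(.5,-.2635,.224,.47)
c,P=wcloud();save("w1",c);H,S,V=hsv(c);x,y,z=np.moveaxis(P,2,0);ok=c["range_z"]>0;d=np.hypot(x-.5,y+.2635)
g=ok&(H>50)&(H<80)&(S>120)&(V>80)&(d<.06);axis(P[g&(z>.092)],"ribtop")
axis(P[ok&(d<.1)&(z>.062)&(z<.076)],"plate")
axis(P[ok&(d<.11)&(z>.004)&(z<.015)],"base")
axis(P[ok&(d<.11)&(z>.03)&(z<.06)&(V>190)&(S<50)],"gear")
E
```

```text
t 1.7 pos [ 0.4999 -0.2645  0.2243] rot [-1.571  0.     0.468] w 0.0602 F [-0.1  0.6  0.6] -> shift [0.05 0.03 0.09] turn -0.002
ribtop 532 mean [ 500.4 -262.1   97.9] rect c [ 500.5 -262.5] size [ 9.2 55.5] long 2.042 z [0.0967 0.0979 0.0991]
plate 4763 mean [ 499.2 -259.6   68.1] rect c [ 500.6 -262.6] size [ 56.7 116.3] long 2.038 z [0.0669 0.0681 0.0692]
base 748 mean [ 481.3 -224.3    7.9] rect c [ 500.6 -262.3] size [ 70.6 148.1] long 2.036 z [0.0062 0.0079 0.0098]
gear 198 mean [ 471.8 -205.6   55. ] rect c [ 471.2 -205.4] size [27.1  9. ] long 0.466 z [0.0498 0.0557 0.0593]
```

View pics/w1.png

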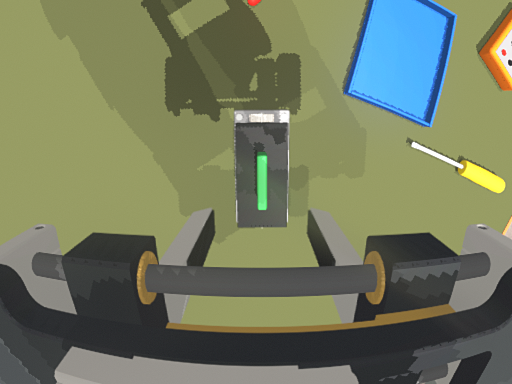

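The wrist view shows the rib at (262,182) centred between the open fingers, with the gear at (261,117) and the tray at upper right. Measured: guard centre (500.5, -262.5) mm, yaw 0.467. Descending.

Emit:
jog_arm([
  [5,[0.14,1.5,0.15],0],
  [5,[0.14,4,0.15],0],
  [5,[0.14,7,0.15],0],
  [5,[0.14,9.5,0.15],0],
  [5,[0.14,11.5,0.15],0],
  [5,[0.14,12.7,0.15],0],
  [5,[0.14,13.2,0.15],0],
  [5,[0.14,13.2,0.15],0],
  [5,[0.14,13.2,0.15],0],
])

```text
time_s: 2.65
ee_pos: [0.501, -0.2628, 0.0934]
eef_rot: [-1.572, -0.001, 0.47]
force: [-0.0, 0.1, 0.9]
grip_width: 0.0501
```

Emit:
jog_arm([
  [0.5,[0,0,0],0],
  [0.5,[0,0,0],0],
  [0.5,[0,0,0],0],
  [0.5,[0,0,0],0],
  [0.5,[0,0,0],0],
  [0.5,[0,0,0],0],
  [0.5,[0,0,0],0],
  [0.5,[0,0,0],0],
], grip_force=20)

```text
time_s: 3.45
ee_pos: [0.5006, -0.2626, 0.0925]
eef_rot: [-1.571, -0.0, 0.47]
force: [-0.7, 0.5, 1.0]
grip_width: 0.0098
```

Emit:
jog_arm([
  [0.5,[0,-0.3,0],0],
  [0.5,[0,-1,0],0],
  [0.5,[0,-2,0],0],
  [0.5,[0,-3.5,0],0],
  [0.5,[0,-5.5,0],0],
  [0.5,[0,-7.5,0],0],
  [0.5,[0,-9,0],0],
  [0.5,[0,-9.8,0],0],
  [0.5,[0,-10,0],0],
  [0.5,[0,-10,0],0],
])

```text
time_s: 4.45
ee_pos: [0.5005, -0.2625, 0.1923]
eef_rot: [-1.571, 0.0, 0.47]
force: [0.3, -0.5, -0.9]
grip_width: 0.0098
```

Run:
```python
from h import *
go(.599,-.0278,.1925,.178)
c,P=wcloud();save("w2",c);H,S,V=hsv(c);x,y,z=np.moveaxis(P,2,0);ok=c["range_z"]>0
bl=ok&(H>100)&(H<125)&(S>150)&(np.hypot(x-.6,y+.0275)<.15);axis(P[bl],"tray");axis(P[bl&(z>.018)],"rim")
d=np.hypot(x-.5005,y+.2625);p=ok&(d<.1)&(z>.1)&(z<.19)
axis(P[ok&(d<.08)&(z>.15)&(z<.18)],"guard")
```

```text
t 4.45 pos [ 0.5005 -0.2625  0.1923] rot [-1.571  0.     0.47 ] w 0.0098 F [ 0.3 -0.5 -0.9] -> shift [19.41 -0.02 16.46] turn 0.292
tray 6661 mean [616.4 -19.4   7.4] rect c [599.7 -27.5] size [131.8 180.2] long 1.746 z [0.0029 0.0045 0.0216]
rim 835 mean [612.1 -51.6  21. ] rect c [599.8 -27.4] size [130.9 180.3] long 1.743 z [0.0185 0.0213 0.0229]
guard 7221 mean [ 486.7 -234.1  168. ] rect c [ 495.7 -252. ] size [56.5 95. ] long 2.04 z [0.1668 0.1679 0.1691]
```

View pics/w2.png

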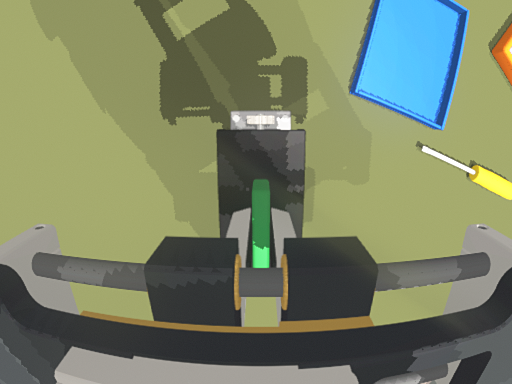

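Guard held level by the rib (plate top flat at 168 mm; guard at about (261,180)), with the gear end left in the cradle at (261,120). Carrying it to the tray.

Emit:
jog_arm([
  [0.5,[1,0,0.9],0.02],
  [0.5,[3,0,2.6],0.05],
  [0.5,[6,0,5],0.09],
  [0.5,[9,0,7.6],0.14],
  [0.5,[12,0,10.2],0.19],
  [0.5,[15,0,12.7],0.24],
  [0.5,[17.5,0,14.8],0.27],
  [0.5,[19,0,16],0.29],
  [0.5,[19.5,0,16.45],0.296],
  [0.5,[19.5,0,16.45],0.296],
])

```text
time_s: 5.5
ee_pos: [0.5998, -0.0273, 0.1917]
eef_rot: [-1.571, 0.001, 0.175]
force: [0.6, -0.9, -0.9]
grip_width: 0.01
```

Emit:
jog_arm([
  [0.5,[0,1,0],0],
  [0.5,[0,3,0],0],
  [0.5,[0,5.5,0],0],
  [0.5,[0,8,0],0],
  [0.5,[0,10.5,0],0],
  [0.5,[0,12.5,0],0],
  [0.5,[0,13.5,0],0],
  [0.5,[0,14,0],0],
  [0.5,[0,14,0],0],
  [0.5,[0,14,0],0],
])

```text
time_s: 6.5
ee_pos: [0.6004, -0.0278, 0.0533]
eef_rot: [-1.571, -0.001, 0.174]
force: [0.4, -0.7, -0.2]
grip_width: 0.0099
```

Run:
```python
from h import *
go(.5997,-.0275,.0423,.174)
```

```text
t 6.5 pos [ 0.6004 -0.0278  0.0533] rot [-1.571e+00 -1.000e-03  1.740e-01] w 0.0099 F [ 0.4 -0.7 -0.2] -> shift [-0.06  1.1   0.04] turn -0.0
```

Emit:
jog_arm([
  [0.5,[0,0.2,0],0],
  [0.5,[0,0.4,0],0],
  [0.5,[0,0.55,0],0],
  [0.5,[0,0.7,0],0],
  [0.5,[0,0.8,0],0],
  [0.5,[0,0.88,0],0],
  [0.5,[0,0.94,0],0],
  [0.5,[0,0.98,0],0],
  [0.5,[0,1.0,0],0],
  [0.5,[0,1.0,0],0],
])

```text
time_s: 7.5
ee_pos: [0.6, -0.0276, 0.0425]
eef_rot: [-1.571, -0.0, 0.174]
force: [-0.2, 0.0, 0.1]
grip_width: 0.0095
```

Run:
```python
from h import *
go(.5997,-.0275,.0423,.174)
c,P=wcloud();x,y,z=np.moveaxis(P,2,0);H,S,V=hsv(c);d=np.hypot(x-.6,y+.0275);ok=c["range_z"]>0
axis(P[ok&(d<.08)&(V<90)&(z<.03)],"guard")
```

```text
t 7.5 pos [ 0.6    -0.0276  0.0425] rot [-1.571 -0.     0.174] w 0.0095 F [-0.2  0.   0.1] -> shift [-0.02  0.02  0.01] turn -0.0
guard 2336 mean [583.2  -8.6  17.5] rect c [572.4  -8.1] size [100.1  98.6] long 1.393 z [0.0167 0.0181 0.0192]
```

Emit:
jog_arm([
  [0.5,[0,0.03,0],0],
  [0.5,[0,0.06,0],0],
  [0.5,[0,0.08,0],0],
  [0.5,[0,0.1,0],0],
  [0.5,[0,0.1,0],0],
])

```text
time_s: 8.05
ee_pos: [0.6, -0.0276, 0.0425]
eef_rot: [-1.571, -0.0, 0.174]
force: [-6.1, 0.3, 11.4]
grip_width: 0.0096
```

Contact is felt at 11 N. I'll ease off, then release.

Emit:
jog_arm([
  [0.5,[0,-0.1,0],0],
  [0.5,[0,-0.1,0],0],
  [3.5,[0,-0.1,0],0],
  [3.5,[0,-0.1,0],0],
  [3.5,[0,-0.1,0],0],
  [3.5,[0,-0.1,0],0],
  [3.5,[0,-0.6,0],0],
  [3.5,[0,-2,0],0],
  [3.5,[0,-4,0],0],
  [3.5,[0,-7,0],0],
])

```text
time_s: 9.05
ee_pos: [0.5995, -0.0275, 0.1122]
eef_rot: [-1.57, 0.001, 0.174]
force: [-0.3, -0.0, 0.1]
grip_width: 0.0349
```

Emit:
jog_arm([
  [6,[0,-4,0],0],
  [6,[0,-8,0],0],
  [6,[0,-11,0],0],
  [6,[0,-11,0],0],
  [6,[0,-11,0],0],
])

```text
time_s: 9.55
ee_pos: [0.5999, -0.0276, 0.2225]
eef_rot: [-1.571, -0.001, 0.174]
force: [-0.5, 0.3, -0.6]
grip_width: 0.0599
```

Run:
```python
from h import *
go(.5005,-.2625,.2235,.467)
c,P=wcloud();save("w3",c);x,y,z=np.moveaxis(P,2,0);H,S,V=hsv(c);d=np.hypot(x-.6,y+.0275);ok=c["range_z"]>0
axis(P[ok&(d<.08)&(V<90)&(z<.03)],"guard")
axis(P[ok&(H>50)&(H<80)&(S>120)&(V>80)&(d<.06)],"rib")
c=optics.camera("top");P=cloud(c);x,y,z=np.moveaxis(P,2,0);d=np.hypot(x-.5005,y+.2625);ok=c["range_z"]>0
u=np.array([np.cos(.467),np.sin(.467)]);v=np.array([-u[1],u[0]])
X=(P[...,:2]-[.5005,-.2625])@u;Y=(P[...,:2]-[.5005,-.2625])@v
for lo,hi in((-.028,.028),(.058,.066)):
    m=ok&(abs(X)<.02)&(Y>lo)&(Y<hi)&(z>.05);print(lo,m.sum(),"x",X[m].mean().round(4),"zmax",np.percentile(z[m],95).round(4))
cv2.imwrite("pics/topcrop.png",cv2.resize(c["img"][150:280,200:430,::-1],None,fx=3,fy=3))
```

```text
t 9.55 pos [ 0.5999 -0.0276  0.2225] rot [-1.571e+00 -1.000e-03  1.740e-01] w 0.0599 F [-0.5  0.3 -0.6] -> shift [-13.86  -0.11 -21.42] turn -0.293
guard 7 mean [570.1  25.2  18.5] rect c [571.   25.4] size [12.2  0.1] long 0.166 z [0.0175 0.0181 0.0195]
rib 340 mean [600.6 -28.2  48.1] rect c [600.6 -27.2] size [ 8.2 54.3] long 1.742 z [0.0468 0.048  0.0494]
-0.028 214 x -0.0022 zmax 0.0597
0.058 24 x -0.0028 zmax 0.0586
```

View pics/w3.png

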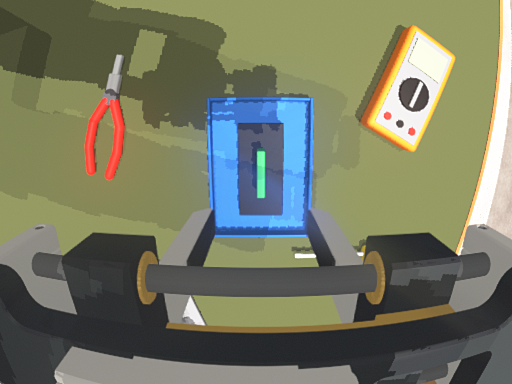

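The wrist view shows the guard flat and centred in the tray at (261,170), rib top level at 48 mm. Next, back over the cradle to look at the roller from close by.

Emit:
jog_arm([
  [6,[-1,0,-1.5],-0.02],
  [6,[-3,0,-4.5],-0.06],
  [6,[-5.5,0,-8.5],-0.12],
  [6,[-8,0,-12.5],-0.18],
  [6,[-10.5,0,-16.5],-0.23],
  [6,[-12.5,0,-19.5],-0.27],
  [6,[-13.7,0,-21.2],-0.293],
  [6,[-13.86,0,-21.4],-0.293],
  [6,[-13.86,0,-21.4],-0.293],
  [6,[-13.86,0,-21.4],-0.293],
])

```text
time_s: 10.65
ee_pos: [0.5008, -0.2614, 0.221]
eef_rot: [-1.57, 0.0, 0.467]
force: [-0.1, 0.1, 0.4]
grip_width: 0.0599
```

Run:
```python
from h import *
go(.5005,-.2625,.045,.467)
c,P=wcloud();save("w4",c);x,y,z=np.moveaxis(P,2,0);H,S,V=hsv(c);ok=c["range_z"]>0
u=np.array([np.cos(.467),np.sin(.467)]);v=np.array([-u[1],u[0]])
X=(P[...,:2]-[.5005,-.2625])@u;Y=(P[...,:2]-[.5005,-.2625])@v
r=ok&(abs(X)<.02)&(abs(Y)<.044)&(z>.052);axis(P[r],"rubber");print("X range",np.percentile(X[r],[2,98]).round(4),"Y",np.percentile(Y[r],[1,99]).round(4))
m=ok&(abs(X)<.02)&(abs(Y)<.026)&(z>.0575);print("crest X",X[m].mean().round(4),"z",z[m].max().round(4))
g=ok&(abs(X)<.02)&(Y>.054)&(Y<.08)&(z>.03)&(V>170);print("gear Y",np.percentile(Y[g],[2,50,98]).round(4),"X",X[g].mean().round(4))
e=ok&(abs(X)<.004)&(abs(z-.049)<.003);print("shaft Y",np.percentile(Y[e],[0,100]).round(4))
```

```text
t 10.65 pos [ 0.5008 -0.2614  0.221 ] rot [-1.57   0.     0.467] w 0.0599 F [-0.1  0.1  0.4] -> shift [-0.07 17.6  -0.1 ] turn 0.0
rubber 11772 mean [ 490.3 -242.   299.4] rect c [ 500.  -261.6] size [40.  71.6] long 2.039 z [0.0571 0.3258 0.3397]
X range [-0.019   0.0191] Y [-0.0239  0.0301]
crest X 0.0 z 0.3409
gear Y [0.0543 0.0633 0.0678] X -0.0003
shaft Y [-0.0655  0.0689]
```

View pics/w4.png

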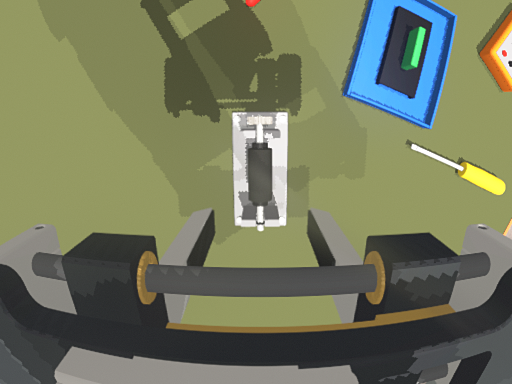

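The roller is uncovered: rubber at (260,175), gear at (260,122), shaft centred between the fingers. Descending to grip the rubber.

Emit:
jog_arm([
  [6,[-0.07,1.5,0],0],
  [6,[-0.07,4.5,0],0],
  [6,[-0.07,8,0],0],
  [6,[-0.07,11,0],0],
  [6,[-0.07,13.5,0],0],
  [6,[-0.07,15.5,0],0],
  [6,[-0.07,16.8,0],0],
  [6,[-0.07,17.4,0],0],
  [6,[-0.07,17.6,0],0],
  [6,[-0.07,17.6,0],0],
])

```text
time_s: 11.7
ee_pos: [0.5002, -0.2627, 0.046]
eef_rot: [-1.572, -0.0, 0.467]
force: [0.1, -0.3, 0.9]
grip_width: 0.0599
```

Emit:
jog_arm([
  [2,[0,0,0],0],
  [2,[0,0,0],0],
  [2,[0,0,0],0],
  [2,[0,0,0],0],
  [2,[0,0,0],0],
  [2,[0,0,0],0],
  [2,[0,0,0],0],
  [2,[0,0,0],0],
], grip_force=20)

```text
time_s: 12.5
ee_pos: [0.4999, -0.2627, 0.0455]
eef_rot: [-1.571, -0.0, 0.467]
force: [-0.1, 0.4, 1.3]
grip_width: 0.0273
```

Emit:
jog_arm([
  [2,[0,-0.3,0],0],
  [2,[0,-1,0],0],
  [2,[0,-2,0],0],
  [2,[0,-4,0],0],
  [2,[0,-6.5,0],0],
  [2,[0,-9.5,0],0],
  [2,[0,-12.5,0],0],
  [2,[0,-14.5,0],0],
  [2,[0,-15.5,0],0],
  [2,[0,-15.5,0],0],
], grip_force=25)

```text
time_s: 13.5
ee_pos: [0.5002, -0.2628, 0.2018]
eef_rot: [-1.573, -0.001, 0.467]
force: [0.1, -0.2, -1.5]
grip_width: 0.0275
```

Run:
```python
from h import *
go(.495,.2865,.2,.154)
c,P=wcloud();save("w5",c);x,y,z=np.moveaxis(P,2,0);ok=c["range_z"]>0;o=ctrl.get_obs()
L=R.from_euler("xyz",o["eef_rot"]).inv().apply((P-o["ee_pos"]).reshape(-1,3)).reshape(P.shape)*1000
m=ok&(abs(L[...,0])<13.5)&(abs(L[...,1])<40)&(L[...,2]>15)&(L[...,2]<90)
for a in range(15,75,5):
    k=m&(L[...,2]>=a)&(L[...,2]<a+5)
    if k.sum()>3: print(a,k.sum(),"x",L[k][:,0].mean().round(1),np.ptp(L[k][:,0]).round(1),"ymin",np.percentile(L[k][:,1],3).round(1),"zmax",L[k][:,2].max().round(1))
```

```text
t 13.5 pos [ 0.5002 -0.2628  0.2018] rot [-1.573e+00 -1.000e-03  4.670e-01] w 0.0275 F [ 0.1 -0.2 -1.5] -> shift [24.27  0.12 49.28] turn 0.313
15 426 x 0.2 26.0 ymin -15.1 zmax 20.0
20 429 x 0.1 25.8 ymin -15.2 zmax 25.0
25 457 x 0.3 26.3 ymin -15.1 zmax 30.0
30 495 x 0.5 26.2 ymin -14.4 zmax 35.0
35 299 x 0.7 17.7 ymin -10.2 zmax 40.0
40 137 x 0.5 7.7 ymin -5.2 zmax 45.0
45 136 x 0.4 7.6 ymin -5.3 zmax 50.0
50 138 x 0.5 7.6 ymin -5.4 zmax 55.0
55 167 x 0.4 26.4 ymin -13.6 zmax 60.0
60 497 x 0.5 26.5 ymin -14.8 zmax 64.8
65 300 x 0.8 26.5 ymin -14.6 zmax 69.4
```

View pics/w5.png

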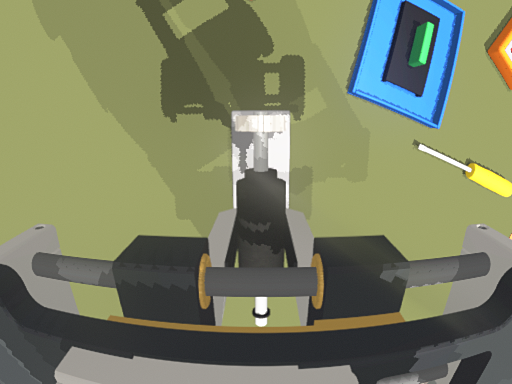

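Roller held level (shaft top even along its length, gear ahead at (261,120)), sitting about 1.3 mm above the TCP and 1.4 mm towards the gear. Carrying it towards the camera.

Emit:
jog_arm([
  [2,[0.7,0,1.4],0.02],
  [2,[2,0,4],0.04],
  [2,[3.5,0,7.2],0.06],
  [2,[5.3,0,10.8],0.08],
  [2,[7.1,0,14.4],0.1],
  [2,[8.9,0,18],0.12],
  [2,[10.7,0,21.7],0.14],
  [2,[12.5,0,25.3],0.16],
  [2,[14,0,28.4],0.18],
  [2,[15,0,30.4],0.2],
])

```text
time_s: 14.55
ee_pos: [0.4961, 0.0784, 0.1991]
eef_rot: [-1.57, 0.002, 0.268]
force: [-0.2, -0.2, -0.9]
grip_width: 0.0276
```

Run:
```python
from h import *
go(.495,.2865,.2,.154)
c,P=wcloud();save("w6",c);x,y,z=np.moveaxis(P,2,0);ok=c["range_z"]>0;H,S,V=hsv(c)
d=np.hypot(x-.495,y-.2865)
axis(P[ok&(d<.085)&(z>.042)&(z<.058)],"camtop");axis(P[ok&(d<.085)&(z>.042)&(z<.058)&(H>22)&(H<35)&(S>120)],"stripe");axis(P[ok&(d<.035)&(z>.042)&(z<.06)&(V>180)&(S<50)],"ring")
```

```text
t 14.55 pos [0.4961 0.0784 0.1991] rot [-1.57   0.002  0.268] w 0.0276 F [-0.2 -0.2 -0.9] -> shift [ 5.39 -0.09 20.1 ] turn 0.114
camtop 3541 mean [501.6 255.1  47.6] rect c [500.4 259.6] size [81.  64.2] long 0.165 z [0.0443 0.0473 0.051 ]h.py:22: RuntimeWarning: Mean of empty slice.
  print(nm,len(Q),"mean",np.round(Q.mean(0)*1000,1),"rect c",np.round(r[0],1),"size",np.round(r[1],1),"long",round(np.arctan2(L[1],L[0])%np.pi,3),"z",np.percentile(Q[:,2],[5,50,95]).round(4))
  ret = um.true_divide(
Traceback (most recent call last):
  File "h.py", line 22, in axis
    print(nm,len(Q),"mean",np.round(Q.mean(0)*1000,1),"rect c",np.round(r[0],1),"size",np.round(r[1],1),"long",round(np.arctan2(L[1],L[0])%np.pi,3),"z",np.percentile(Q[:,2],[5,50,95]).round(4))
                                                                                                                                                        ~~~~~~~~~~~~~^^^^^^^^^^^^^^^^^^
IndexError: index -1 is out of bounds for axis 0 with size 0
```

View pics/w6.png

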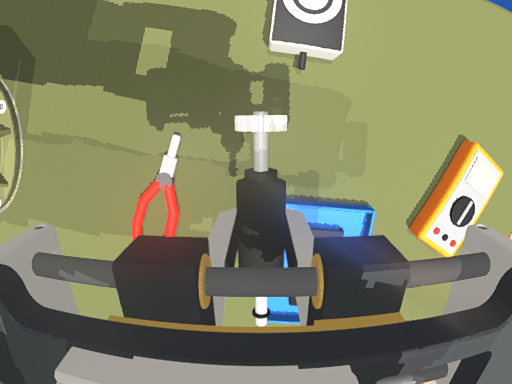

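Wrist view: the camera is partly seen at (310,25), ahead of the gear (261,122). I'll go 11 cm nearer and measure it whole.

Emit:
jog_arm([
  [2,[0.4,0,1.5],0.02],
  [2,[1.2,0,4.5],0.05],
  [2,[2.1,0,7.8],0.08],
  [2,[2.7,0,10],0.1],
  [2,[2.9,0,11],0.113],
  [2,[2.9,0,11],0.113],
  [2,[2.9,0,11],0.113],
])

```text
time_s: 15.3
ee_pos: [0.4956, 0.1896, 0.1995]
eef_rot: [-1.571, 0.002, 0.155]
force: [-0.4, -0.5, -0.4]
grip_width: 0.0271
```

Run:
```python
from h import *
go(.495,.2865,.1705,.154)
c,P=wcloud();x,y,z=np.moveaxis(P,2,0);ok=c["range_z"]>0;H,S,V=hsv(c)
d=np.hypot(x-.495,y-.2865)
axis(P[ok&(d<.085)&(z>.04)&(z<.06)],"camtop");axis(P[ok&(d<.085)&(z>.04)&(z<.06)&(H>18)&(H<38)&(S>100)],"stripe")
axis(P[ok&(d<.035)&(z>.042)&(z<.06)&(V>180)&(S<50)],"ring")
k=ok&(d<.035)&(z>.049)&(z<.06);print(k.sum()); axis(P[k],"high")
```

```text
t 15.3 pos [0.4956 0.1896 0.1995] rot [-1.571  0.002  0.155] w 0.0271 F [-0.4 -0.5 -0.4] -> shift [1.43 2.9  9.59] turn 0.001
camtop 7127 mean [497.  292.6  48.2] rect c [496.2 287.9] size [ 81.  119.4] long 1.718 z [0.0454 0.0479 0.051 ]
stripe 959 mean [488.7 335.9  47.8] rect c [488.6 336.3] size [71.7 16.2] long 0.143 z [0.0465 0.0478 0.0491]
ring 2398 mean [496.2 289.5  50.1] rect c [496.5 290.2] size [65.4 61.9] long 0.059 z [0.0483 0.0502 0.0514]
2661
high 2661 mean [496.4 288.8  50.3] rect c [496.4 289.6] size [61.3 62.8] long 3.095 z [0.0492 0.0502 0.0515]
```

Emit:
jog_arm([
  [2,[0.2,0,1],0.005],
  [2,[0.5,0,3],0.005],
  [2,[0.9,0,5.5],0.005],
  [2,[1.3,0.3,7.8],0.005],
  [2,[1.5,1,9.1],0.005],
  [2,[1.55,1.9,9.5],0.005],
  [2,[1.55,2.6,9.52],0.005],
  [2,[1.55,2.95,9.52],0.005],
  [2,[1.55,3.02,9.52],0.005],
  [2,[1.55,3.02,9.52],0.005],
])

```text
time_s: 16.35
ee_pos: [0.4968, 0.286, 0.1704]
eef_rot: [-1.571, -0.0, 0.148]
force: [-0.2, 1.1, -0.8]
grip_width: 0.0273
```

Emit:
jog_arm([
  [2,[0,0,0],0],
  [2,[0,0,0],0],
  [2,[0,0,0],0],
])

```text
time_s: 16.65
ee_pos: [0.4967, 0.2865, 0.1705]
eef_rot: [-1.571, -0.0, 0.149]
force: [-0.3, 0.9, -1.7]
grip_width: 0.0277
```

Run:
```python
from h import *
go(.4962,.2861,.1693,.15)
u=np.array([np.cos(.15),np.sin(.15)]);v=np.array([-u[1],u[0]])
ims=[]
for n in("wrist","top","scene"):
    if n=="wrist": c,P=wcloud()
    else: c=optics.camera(n);P=cloud(c)
    ims.append(c["img"][...,::-1])
    ok=c["range_z"]>0;z=P[...,2];H,S,V=hsv(c)
    X=((P[...,:2]-[.496,.2875])@u)*1000;Y=((P[...,:2]-[.496,.2875])@v)*1000
    for nm,m in(("gear",ok&(abs(X)<16)&(Y>54)&(Y<75)&(abs(z-.17)<.02)),("shaft+",ok&(abs(X)<6)&(Y>38)&(Y<53)&(abs(z-.17)<.008)),("rubber",ok&(abs(X)<15)&(Y>10)&(Y<32)&(abs(z-.171)<.018)),("shaft-",ok&(abs(X)<6)&(Y<-40)&(Y>-72)&(abs(z-.17)<.008))):
        if m.sum()>5: print(n,nm,m.sum(),"X",X[m].mean().round(1),"Y",np.percentile(Y[m],[1,50,99]).round(1),"zmax",np.percentile(z[m],97).round(4),"zmin",np.percentile(z[m],3).round(4))
    m=ok&(z>.04)&(z<.056)&(np.hypot(X,Y)<80)
    if m.sum()>50: axis(P[m],n+" camtop")
a=np.vstack([cv2.resize(ims[1][190:320,70:240],(510,390)),cv2.resize(ims[2][130:240,290:430],(510,400))])[:790]
cv2.imwrite("pics/fin.png",cv2.resize(np.hstack([cv2.resize(ims[1][190:320,70:240],(400,306)),cv2.resize(ims[2][130:237,290:430],(400,306))]),None,fx=1,fy=1))
```

```text
t 16.65 pos [0.4967 0.2865 0.1705] rot [-1.571 -0.     0.149] w 0.0277 F [-0.3  0.9 -1.7] -> shift [-0.05  0.12 -0.03] turn -0.001
wrist gear 990 X 1.1 Y [54.5 62.6 68.3] zmax 0.1838 zmin 0.1714
wrist shaft+ 411 X 0.7 Y [38.2 45.7 52.8] zmax 0.1746 zmin 0.1703
wrist rubber 2095 X 0.9 Y [10.3 22.  31.7] zmax 0.1842 zmin 0.1711
wrist shaft- 385 X 1.0 Y [-66.8 -55.6 -43.6] zmax 0.1756 zmin 0.1696
wrist camtop 4193 mean [492.4 310.2  47.8] rect c [493.8 303.2] size [81.  89.2] long 1.719 z [0.0447 0.0475 0.0507]
top shaft- 51 X -1.8 Y [-68.1 -54.8 -41.2] zmax 0.1746 zmin 0.1679
top camtop 923 mean [490.8 263.1  46.9] rect c [495.8 270.3] size [80.  88.8] long 1.72 z [0.0427 0.0468 0.0508]
scene gear 66 X 4.4 Y [54.8 58.4 66.4] zmax 0.1829 zmin 0.1561
scene shaft+ 17 X 2.7 Y [39.  46.2 52.3] zmax 0.1738 zmin 0.1682
scene rubber 63 X 8.2 Y [14.9 22.9 30.2] zmax 0.1831 zmin 0.1603
scene shaft- 38 X 1.8 Y [-68.7 -55.2 -40.4] zmax 0.1747 zmin 0.1673
scene camtop 809 mean [503.4 284.2  47.4] rect c [496.8 286.1] size [ 83.5 121.1] long 1.734 z [0.0421 0.0475 0.0514]
```

View pics/fin.png

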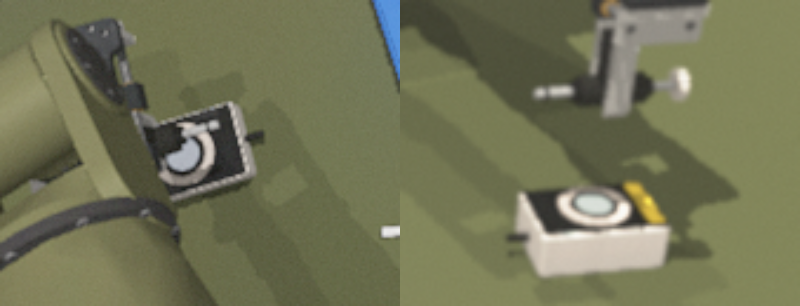

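Top and scene views agree: the roller is level above the box with the white gear on the yellow-stripe side. The axis height measures 170–171 mm (170.5 wanted) and the shaft ends −67…+68 mm about the lens; only X is about 0.8 mm off. A small trim, then settle.

Emit:
jog_arm([
  [2,[-0.03,0,0],0],
  [2,[-0.06,0,0],0],
  [2,[-0.06,0,0],0],
  [2,[-0.06,0,0],0],
  [2,[-0.06,0,0],0],
  [2,[-0.06,0,0],0],
  [2,[-0.06,0,0],0],
  [2,[-0.06,0,0],0],
])

```text
time_s: 17.6
ee_pos: [0.496, 0.2864, 0.1702]
eef_rot: [-1.571, 0.0, 0.149]
force: [0.1, 0.3, -1.1]
grip_width: 0.0273
```

Run:
```python
from h import *
go(.4962,.2861,.1693,.15)
u=np.array([np.cos(.15),np.sin(.15)]);v=np.array([-u[1],u[0]])
c,P=wcloud();z=P[...,2];X=((P[...,:2]-[.496,.2875])@u)*1000;Y=((P[...,:2]-[.496,.2875])@v)*1000
for a,b in((-70,-45),(38,53)):
    m=(c["range_z"]>0)&(abs(X)<6)&(Y>a)&(Y<b)&(abs(z-.17)<.008);print(X[m].mean().round(1),np.percentile(Y[m],[1,99]).round(1),np.percentile(z[m],97).round(4))
print("qvel",np.abs(ctrl.get_obs()["joint_vel"]).max())
c=optics.camera("scene");P=cloud(c);H,S,V=hsv(c);g=(H>50)&(H<80)&(S>120)&(V>80)&(P[...,2]>.02)&(P[...,2]<.1);axis(P[g&(np.hypot(P[...,0]-.6,P[...,1]+.027)<.1)],"guard rib")
print(ctrl.hand_in())
```

```text
t 17.6 pos [0.496  0.2864 0.1702] rot [-1.571  0.     0.149] w 0.0273 F [ 0.1  0.3 -1.1] -> shift [ 0.01  0.09 -0.04] turn -0.001
0.5 [-67.2 -45.2] 0.1754
0.0 [38.3 52.9] 0.1742
qvel 0.0013774246774276358
guard rib 224 mean [603.6 -29.4  37.8] rect c [601.5 -28.9] size [14.3 53.2] long 1.722 z [0.0241 0.039  0.0489]
the job is handed in; nothing more can be done
None
```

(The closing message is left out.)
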